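Find the low and high spot of an eccentric shaft under the indicator

ROBOT

A 6-joint arm with a two-finger parallel gripper is mounted at the origin on a cart in front of the work surface, level with it; the furniture and walls round the work are solid. World frame = base frame: x ahead of the robot, y to its left, z up, the work surface at z = 0. Lengths are in mm, angles in rad, forces in N, time in s.
With the tool pointing down it reaches from about 350 to 875 mm from the base axis. Payload 4.2 kg.
Tool frame: the origin (TCP) lies midway between the tips of the shut fingers; the grasp point (between the pads) lies 19 mm behind it (arm.hold_point_z is the distance from the TCP to the grasp point, in mm); z points along the fingers, y is the line along which they close (so a half turn about z gives the same grasp; the last joint's range is limited). The gripper opens to 85 mm and grips with 20 to 120 N. Pads are 22 mm wide; open, the fingers measure 114 mm over their backs; the gripper's body (76 mm by 85 mm) begins 54 mm behind the grasp point. The pads swing forward as they close: fully open they stand 13 mm farther back than shut.
Start: joints at [1.453, 0.385, 0.008, 0, -1.194, -0.259], TCP at [229.934, 581.145, 231.312] pointing down, gripper open.
Joint ranges: [-3.14, 3.14], [-1.21, 2.06], [-1.07, 1.41], [-3.16, 2.05], [-2.99, -0.16], [-3.1, 3.1]. Speed limits (rad/s): [2.79, 2.79, 3.14, 3.14, 3.14, 3.14].

INTERFACE

Orientations are given as a unit quaternion [x, y, z, w].
In Python, from bench import arm, vision gives the robot as it stands. The module is installed in compiled form; this text tells all that it offers.
- The arm moves only by the tool servo_tool, never from a script. Its argument "plan" is a list of rows, each a list of 7 numbers: the shift along the world's x, y, z each as a share of 300 mm, from -1 to 1, then the turn, a rotation vector about the world's x, y, z each as a share of 2 rad, from -1 to 1, then the opening, from 0 (shut) to 1 (fully open). A call has 1 to 20 rows; each row shifts and turns the commanded pose from where the row before left it; what a row does not reach is not made up. A row lasts 1/8 s, in which the tool goes at most 62.5 mm and 10.7 degrees, less where a joint would pass 70% of its speed; a pose out of reach is approached as far as the arm can. A call with a number of a shift or a turn outside -1 to 1 is refused whole. A call with a gripper value outside its range is refused whole. The fingers move at their own pace and stop on an object; the grip force is fixed at half the most. Time passes only in rows, so rows that do not move let the fingers close. It gives the time, the measured TCP pose, the force, the opening and the grip force at its end, in the units of the state.
- arm.read_state(): the state, without advancing time (a new reading comes with each control period).
- vision.get_image(name): name is "scene" or "top" or "wrist"; returns a dict with "image" (420x560x3 uint8, red, green, blue), "z_map" (420x560 float32, mm along the optical axis (not along the pixel's ray), 0 where there is no reading), "K" (3x3 intrinsics, pixels), "world_to_cam" (4x4, takes a point from world to camera coordinates); the wrist camera has in their place "mount" (4x4, takes a point from camera to tool coordinates, whose origin is the TCP and whose axes are the flange's). Camera axes: x right, y down, z forward; pixel columns grow to the right and rows downward; lengths in mm; the calibration is good to about 2 mm. A picture is of the moment at which its call begins: read the wrist's pose just before it.
- arm.job_done(): hands the job in; it is judged then, once.
The state is a dict: "clock": time; "joints": joint angles; "joint_vel": joint speeds; "joint_efforts": joint torques, N m; "position": TCP position; "ee_rot": TCP orientation; "contact_force": force on the tool from outside, world axes, zero at the start; "wrist_torque": the same for the moment, N m; "gripper_width": finger opening in mm; "grasp_force": force on a finger pad.
Only numpy, scipy, OpenCV 4.12 (cv2) and the standard library are available. Lean on these libraries where they do the work, as an engineer would, in place of code of your own. Each camera call takes 0.05 s, during which the arm holds its last target. There are 200 camera calls.

TASK

Check the runout of the eccentric shaft lying in the two V-blocks of the runout gauge: push the indicator head down until its plunger stands on the eccentric and is pushed in about half its travel (20 mm), and let go of the head. Then turn the shaft in the V-blocks by pressing on the pins of its flange, first to the low spot of the eccentric and then to the high spot, and leave it resting there in both V-blocks with the plunger on the high spot. Do not drive the plunger to the end of its travel or lift the shaft out, and leave the other things on the bench where they are.

Things in the scene. Friction and masses are not known exactly. Their poses are not given: they have to be found in the camera images.
- fixture: Runout gauge, fixed: grey base 150 x 164 mm, two steel V-blocks (50 mm wide, 28 mm along the shaft, centred at y -60 and +60 mm, tops 76 mm high), aluminium column 258 mm high (rail front at x +50; x to +86, y -21 to +21 mm). Origin on the bench straight below the plunger; y along the shaft, x towards the column (away from the robot), z up. A seated shaft has its axis at x 0, z 72 mm.
- shaft: Loose steel shaft, 0.85 to 1 kg, 220 mm long, on 24 mm journals in the V-blocks, held by friction where it is left. Origin on its axis (its y axis), below the plunger, in the middle of the eccentric: a disc 56 mm in diameter, 24 mm wide, its centre 7 mm off the axis, clamped at an angle to the pins that differs each time and that this pose does not tell.
- flange (a point): Middle of the outer face of the dark flange (84 mm wide, 12 mm thick) at the shaft's -y end, 89 mm from the shaft's origin, axes as the shaft's. Four pins 12 mm thick stand out 38 mm from it towards -y, at x +-22, z +-22 mm (31 mm from the axis). Up to 15 N down on a pin turn the shaft, on the +x side positive about y. A fingertip should go round with the pin; sliding over it binds.
- pad_top (a point): Middle of the top of the black round push pad (34 mm across) on the indicator head, 26 mm from the plunger's axis towards the column, 24 mm in front of the rail. The head (carriage, dial 58 mm across, pad) moves with it, straight up and down; pad top 279 mm above the bench when fully up. Lowered, the pad is up to 35 mm below the column's top.
- head (a joint): Setting of the indicator head on the rail: 0 fully up, grows as it is pushed down, to 0.060 (m). It stays where it is left, by friction; 4 to 10 N push it down.
- plunger (a joint): How far the sprung plunger is pushed into the indicator (m): 0 hanging free, 0.040 at the end of its travel; light spring, 0.8 to 2.4 N. The dial's pointer shows it, one turn for 50 mm.
- tip (a point): Lowest point of the 8 mm ball at the plunger's tip, straight above the fixture's origin: 125 mm above the bench with the head fully up and the plunger free. On the eccentric it stands 93 mm high at the low spot, 100 mm half way, 107 mm at the high spot.
- gauge_stand: Obstacle, fixed: length gauge on a black granite plate (278 x 176 mm, 42 mm high), its grey gauge body up to 215 mm and column up to 372 mm high, column 80 mm behind (+x of) the origin; stands to the right of the runout gauge. Origin on the bench.
- oiler: Bystander: white oil bottle with needle spout, 45 mm across, 138 mm tall; origin under its middle.
- micrometer: Bystander: outside micrometer lying flat, 126 mm long; origin under its middle.
- ring_gauge: Bystander: plain steel ring 48 mm across, 14 mm high; origin under its middle.
- bench_brush: Bystander: small brush with a green back, 85 mm long, bristles down; origin under its middle.
- brass_bush: Bystander: flanged brass bush standing up, 26 mm across, 24 mm high; origin under its middle.
- plug_gauge: Bystander: dark knurled double-ended plug gauge, 100 mm long, 18 mm thick; origin under its middle.

How it is judged:
By the outcome, as a careful person would: the job done as asked, in the order asked, and still so for the second after the job is handed in, with the robot touching nothing.
It also fails if it takes over 70 s, if anything falls off the work surface, if the arm or the gripper's body presses on something with over 40 N, if the wrist force passes 120 N, or if a joint passes its speed limit or range.

## Working session

There is one attempt and no reset: what is moved stays moved. The work goes in short steps, Python scripts to look and compute and a tool call to move; the robot and the scene stay as the last step left them, time stands still between calls to the robot, and variables do not carry over. Pictures are saved under pics/ and viewed, at most 10 in all, crops included, and the job is handed in when it is done.

Besides the shell and the picture viewer there is one more tool, called after "Call:" in YAML: its name, and indented under it one key for each argument. servo_tool: Moves the arm, as the interface text tells. Its arguments: {"type":"object","properties":{"plan":{"type":"array"}},"required":["plan"]}

```bash
mkdir -p pics
cat > h.py <<'E'
import numpy as np, cv2
from bench import arm, vision
def snap(n,f=None):
    d=vision.get_image(n)
    if f: cv2.imwrite('pics/'+f,d['image'][:,:,::-1])
    return d
def pts(d,s=None):
    "world point map from z_map (scene/top); wrist when s given"
    z=d['z_map'].astype(float);K=d['K'];v,u=np.indices(z.shape)
    P=np.stack([(u-K[0,2])/K[0,0]*z,(v-K[1,2])/K[1,1]*z,z,np.ones_like(z)],-1)
    if s is None: T=np.linalg.inv(d['world_to_cam'])
    else:
        from scipy.spatial.transform import Rotation as R
        T=np.eye(4);T[:3,:3]=R.from_quat(s['ee_rot']).as_matrix();T[:3,3]=s['position'];T=T@d['mount']
    W=(P@T.T)[...,:3];W[z==0]=np.nan
    return W
E
python3 - <<'E'
from h import *
a=snap('scene','s1.png');b=snap('top','t1.png')
np.savez('v1.npz',A=pts(a),B=pts(b))
s=arm.read_state();print({k:np.round(v,3) for k,v in s.items()})
for d in(a,b):print(np.round(np.linalg.inv(d['world_to_cam']),2).tolist(),d['K'][0,0])
E
```

```text
{'clock': np.float64(0.1), 'joints': array([ 1.453,  0.385,  0.007, -0.   , -1.194, -0.259]), 'joint_vel': array([-0.   , -0.001,  0.002,  0.003, -0.001, -0.001]), 'joint_efforts': array([-1.0000e-03, -3.9332e+01,  1.8893e+01,  4.1980e+00, -3.0000e-03,
        0.0000e+00]), 'position': array([229.761, 580.688, 230.336]), 'ee_rot': array([ 0.982, -0.187, -0.   ,  0.001]), 'contact_force': array([ 0.67 , -0.319, -0.98 ]), 'wrist_torque': array([-0.002,  0.037, -0.028]), 'grasp_force': np.float64(0.0), 'gripper_width': np.float64(85.255)}
[[0.59, -0.54, 0.6, -221.51], [-0.81, -0.41, 0.43, -366.4], [0.01, -0.73, -0.68, 1017.35], [0.0, 0.0, 0.0, 1.0]] 389.43935242817446
[[-0.45, -0.85, 0.26, 254.78], [-0.89, 0.43, -0.13, 316.25], [0.0, -0.29, -0.96, 1261.32], [0.0, 0.0, 0.0, 1.0]] 454.5458359831274
```

```bash
python3 -c "
import cv2,numpy as np
cv2.imwrite('pics/both.png',np.vstack([cv2.imread('pics/s1.png'),cv2.imread('pics/t1.png')])[:, :])
a=cv2.imread('pics/s1.png');b=cv2.imread('pics/t1.png');print(a.shape)"
```

```text
(420, 560, 3)
```

View pics/s1.png

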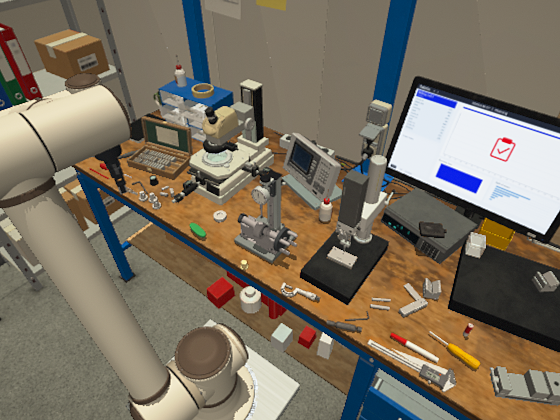

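View pics/t1.png

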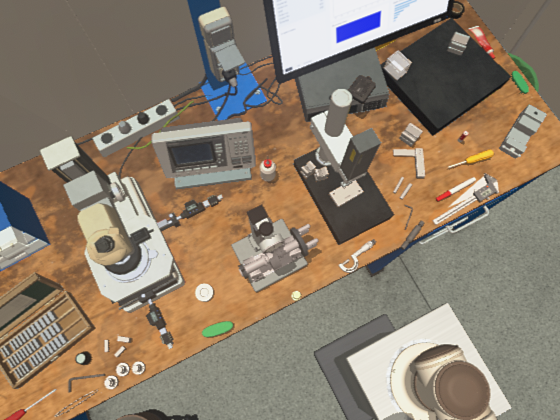

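The scene shows the runout gauge at about (265,230) and the top view at (275,248). The flange with its pins points at the black length gauge on the right, at about (310,240) in the top view.

Run:
```python
import numpy as np,cv2
D=np.load('v1.npz')
a=cv2.imread('pics/s1.png')[165:275,215:325];b=cv2.imread('pics/t1.png')[195:305,215:325]
cv2.imwrite('pics/c1.png',np.hstack([cv2.resize(x,(400,400),interpolation=2) for x in(a,b)]))
for n,(u,v) in dict(coltop=(258,212),blk=(263,228),fl=(300,238),pin=(313,235),base=(250,280),oil=(268,170)).items(): print(n,np.round(D['B'][v,u]))
B=D['B'][195:305,215:325].reshape(-1,3)
for lo,hi in((250,268),(268,290),(150,245),(70,80),(80,110),(15,30)):
    m=(B[:,2]>lo)&(B[:,2]<hi);print(lo,hi,m.sum(),np.round(B[m].mean(0)),np.round(np.ptp(B[m],axis=0)))
```

```text
coltop [540. 216. 263.]
blk [497. 224. 277.]
fl [470. 135. 116.]
pin [482.  80.   4.]
base [445. 296.  24.]
oil [693. 116.  69.]
250 268 419 [520. 219. 258.] [98. 43. 15.]
268 290 174 [494. 218. 277.] [33. 33. 11.]
150 245 241 [479. 224. 223.] [94. 57. 94.]
70 80 322 [467. 222.  76.] [ 99. 182.  10.]
80 110 850 [470. 201.  91.] [240. 218.  30.]
15 30 1607 [473. 220.  22.] [241. 272.  15.]
```

View pics/c1.png

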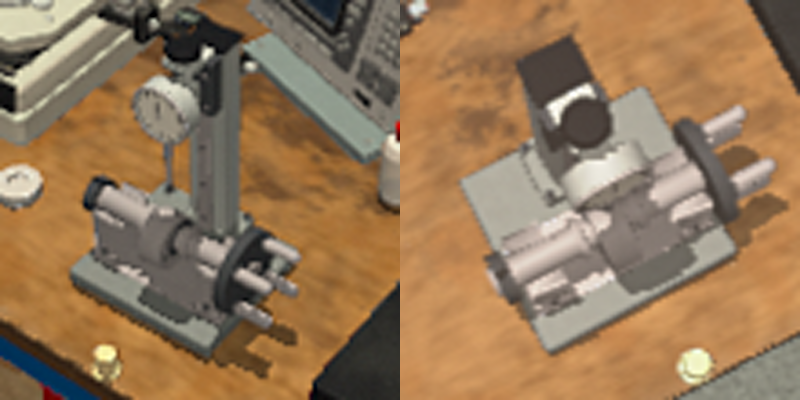

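The crop shows the column with the black pad at top-view crop (585,122), and the flange with pins at roughly 45° positions. Next, fit the fixture pose numerically.

```bash
cat > fit.py <<'E'
from h import *
def rep(W,tag):
    P=W.reshape(-1,3);P=P[np.isfinite(P).all(1)]
    P=P[(abs(P[:,0]-480)<170)&(abs(P[:,1]-210)<160)]
    def rect(lo,hi,c,r):
        m=(P[:,2]>lo)&(P[:,2]<hi)&(np.hypot(*(P[:,:2]-c).T)<r)
        if m.sum()<8:return None
        (cx,cy),(w,h),an=cv2.minAreaRect(P[m,:2].astype(np.float32))
        return m.sum(),np.round([cx,cy,w,h,an,np.median(P[m,2])],1).tolist()
    print(tag,'col',rect(253,263,(540,216),45),'pad',rect(270,284,(494,218),25),'base',rect(15,27,(470,220),150))
if __name__=='__main__':
    D=np.load('v1.npz');rep(D['B'],'top');rep(D['A'],'scene')
    # shaft axis: ridge points
    for n in 'AB':
        P=D[n].reshape(-1,3);m=(P[:,2]>80)&(P[:,2]<125)&(abs(P[:,0]-468)<50)&(abs(P[:,1]-210)<160);Q=P[m]
        for y in range(60,340,10):
            q=Q[abs(Q[:,1]-y)<5]
            if len(q)>2:print(n,y,len(q),np.round([q[:,0].min(),q[:,0].mean(),q[:,0].max(),q[:,2].max()]))
E
python3 fit.py
```

```text
top col (np.int64(325), [529.1, 218.8, 51.3, 43.7, 1.4, 259.6]) pad (np.int64(174), [495.1, 217.3, 31.5, 33.5, 63.3, 277.5]) base (np.int64(1521), [452.7, 216.8, 218.8, 164.0, 1.3, 22.1])
scene col (np.int64(113), [527.4, 218.1, 57.5, 44.0, 0.2, 259.1]) pad (np.int64(72), [493.1, 216.9, 32.0, 30.4, 38.0, 277.1]) base (np.int64(673), [452.9, 215.6, 217.7, 166.5, 1.2, 22.0])
A 90 8 [446. 470. 495. 101.]
A 100 25 [444. 469. 498. 104.]
A 110 21 [442. 463. 497. 103.]
A 120 22 [442. 469. 494. 102.]
A 130 107 [427. 463. 508. 116.]
A 140 35 [430. 458. 502. 116.]
A 160 11 [461. 470. 490.  87.]
A 170 10 [459. 467. 476.  86.]
A 180 13 [459. 466. 475.  86.]
A 190 19 [459. 468. 479.  91.]
A 200 11 [460. 466. 474.  94.]
A 210 64 [436. 461. 518. 125.]
A 220 32 [434. 452. 476. 102.]
A 230 19 [434. 455. 480. 102.]
A 240 14 [454. 464. 476.  92.]
A 250 10 [458. 466. 474.  86.]
A 260 11 [459. 465. 474.  89.]
A 270 9 [457. 467. 477.  87.]
A 280 10 [460. 467. 473.  85.]
A 290 17 [452. 464. 475.  94.]
A 300 28 [448. 463. 479.  94.]
A 310 6 [452. 462. 474.  91.]
B 90 5 [446. 466. 496. 100.]
B 100 36 [443. 470. 498. 104.]
B 110 34 [444. 470. 499. 106.]
B 120 33 [444. 471. 499. 106.]
B 130 76 [430. 463. 511. 119.]
B 140 128 [430. 469. 510. 118.]
B 150 25 [460. 469. 480.  89.]
B 160 28 [459. 469. 478.  88.]
B 170 23 [459. 470. 479.  88.]
B 180 28 [458. 468. 478.  88.]
B 190 27 [454. 468. 478.  89.]
B 200 31 [458. 468. 478.  93.]
B 210 53 [437. 454. 476. 102.]
B 220 63 [436. 457. 518. 115.]
B 230 51 [436. 459. 477. 100.]
B 240 36 [453. 466. 482.  92.]
B 250 25 [458. 468. 477.  87.]
B 260 27 [457. 467. 477.  88.]
B 270 26 [457. 467. 477.  90.]
B 280 29 [443. 465. 488.  87.]
B 290 22 [459. 467. 474.  89.]
B 300 51 [448. 466. 484.  97.]
B 310 21 [450. 465. 481.  96.]
```

Run:
```python
import numpy as np
D=np.load('v1.npz');P=np.vstack([D[n].reshape(-1,3) for n in 'AB']);P=P[np.isfinite(P).all(1)]
# path corridor
a=np.array([230,581.]);b=np.array([494,217.]);t=(b-a)/np.linalg.norm(b-a);n=np.array([-t[1],t[0]])
s=(P[:,:2]-a)@t;e=(P[:,:2]-a)@n
for i in range(0,450,75):
    m=(s>i)&(s<i+75)&(abs(e)<90);print(i,np.round(np.sort(P[m,2])[-3:]))
# gauge stand heights near pins, x 400..560
for y in range(-60,130,20):
    r=[]
    for x in range(380,580,40):
        m=(P[:,0]>=x)&(P[:,0]<x+40)&(P[:,1]>=y)&(P[:,1]<y+20);r.append(round(np.nanmax(P[m,2])) if m.any() else None)
    print(y,r)
```

```text
0 [592. 592. 592.]
75 [7. 8. 8.]
150 [29. 30. 30.]
225 [27. 27. 29.]
300 [97. 97. 97.]
375 [282. 282. 282.]
-60 [23, 47, 49, 377, 377]
-40 [23, 48, 51, 376, 377]
-20 [17, 48, 50, 61, 58]
0 [16, 47, 50, 48, 49]
20 [10, 47, 48, 49, 47]
40 [7, 7, 8, 7, 7]
60 [7, 9, 7, 6, 5]
80 [8, 104, 102, 7, 7]
100 [7, 106, 106, 5, 7]
120 [27, 117, 119, 105, 26]
```

Call:
servo_tool:
  plan:
    - [0,0,0.16,0,0,0,0]
    - [0,0,0.16,0,0,0,0]
    - [0,0,0.16,0,0,0,0]
    - [0,0,0.16,0,0,0,0]

```text
clock: 0.6
position: [229.8, 580.8, 424.4]
ee_rot: [0.982, -0.187, -0.0, 0.0]
contact_force: [-0.3, 0.8, 0.0]
gripper_width: 12.2
grasp_force: 0.0
```

Call:
servo_tool:
  plan:
    - [0.07,-0.14,0,0,0,0.02,0]
    - [0.07,-0.14,0,0,0,0.02,0]
    - [0.07,-0.14,0,0,0,0.02,0]
    - [0.07,-0.14,0,0,0,0.02,0]
    - [0.07,-0.14,0,0,0,0.02,0]
    - [0.07,-0.14,0,0,0,0.02,0]
    - [0.07,-0.14,0,0,0,0.02,0]
    - [0.07,-0.14,0,0,0,0.02,0]
    - [0.07,-0.14,0,0,0,0.02,0]
    - [0.07,-0.14,0,0,0,0.02,0]
    - [0,0,0,0,0,0,0]
    - [0,0,0,0,0,0,0]

```text
clock: 2.1
position: [439.8, 161.2, 422.9]
ee_rot: [1.0, 0.011, -0.0, 0.0]
contact_force: [-0.4, 0.2, 0.5]
gripper_width: -0.3
grasp_force: 0.0
```

Run:
```python
from h import *
s=arm.read_state();d=snap('wrist','w1.png');W=pts(d,s);np.savez('w1.npz',W=W)
print(np.round(s['position']),np.round(d['mount'],2).tolist(),d['K'][0,0])
import fit;fit.rep(W,'wrist')
```

```text
[440. 161. 423.] [[-0.0, -0.96, -0.29, 73.4], [1.0, -0.0, 0.0, 0.4], [-0.0, -0.29, 0.96, -143.26], [0.0, 0.0, 0.0, 1.0]] 320.28086972579916
wrist col (np.int64(2550), [525.7, 218.6, 57.7, 44.0, 1.4, 259.2]) pad (np.int64(1145), [495.5, 217.6, 32.7, 33.2, 65.3, 277.1]) base (np.int64(2849), [452.6, 217.2, 216.8, 163.5, 1.5, 21.8])
```

View pics/w1.png

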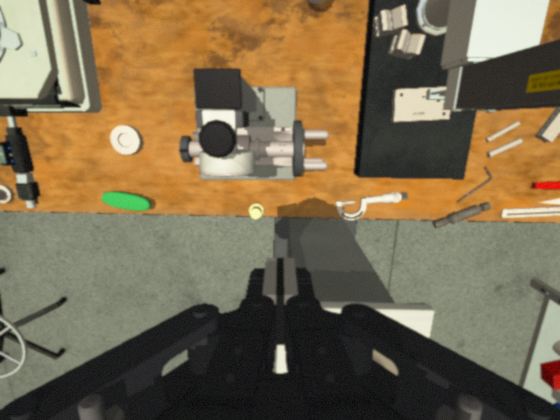

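The wrist view shows the fixture at (240,135), with the pad at (218,138) and the pins at (315,135) and (315,164). The fixture fits agree: pad (495,217.5), yaw 1.4°, origin about (469,217). Next, find the eccentric's angle and the pins.

```bash
cat > ang.py <<'E'
from h import *
from scipy.optimize import least_squares
O=np.array([469,217.]);c,s_=np.cos(np.radians(1.4)),np.sin(np.radians(1.4))
def loc(W):
    P=W.reshape(-1,3);P=P[np.isfinite(P).all(1)];d=P[:,:2]-O
    return np.c_[d@[c,s_],d@[-s_,c],P[:,2]]
def ecc(W,tag):
    L=loc(W)
    j=L[((abs(L[:,1]+32)<12)|(abs(L[:,1]-34)<8))&(abs(L[:,0])<9)&(L[:,2]>76)&(L[:,2]<95)]
    f=lambda Q,r:least_squares(lambda p:np.hypot(Q[:,0]-p[0],Q[:,2]-p[1])-r,[0,72],loss='soft_l1').x
    a=f(j,12) if len(j)>8 else [0,72]
    e=L[(abs(L[:,1])<9)&(L[:,0]>-40)&(L[:,0]<25)&(L[:,2]>60)&(L[:,2]<110)]
    e=e[np.hypot(e[:,0],e[:,2]-72)<38]
    b=f(e,28);v=np.array(b)-a
    print(tag,len(j),len(e),'axis',np.round(a,1),'ecc',np.round(b,1),'off',round(np.hypot(*v),1),'angle from up towards +x deg',round(np.degrees(np.arctan2(v[0],v[1]))))
    p=L[(L[:,1]<-97)&(L[:,1]>-125)&(L[:,2]>60)&(L[:,2]<115)&(np.hypot(L[:,0],L[:,2]-72)<42)]
    for sg in(-1,1):
        q=p[p[:,0]*sg>10]
        q=q[q[:,2]>np.percentile(q[:,2],95)-9] if len(q)else q
        if len(q)>5:
            g=least_squares(lambda z:np.hypot(q[:,0]-z[0],q[:,2]-z[1])-6,[22*sg,94],loss='soft_l1').x;print('  pin',np.round(g,1),len(q),'pin angle',round(np.degrees(np.arctan2(g[0]-a[0],g[1]-a[1]))),'y end',round(L[(abs(L[:,0]-g[0])<8)&(L[:,2]>80)&(L[:,2]<112)&(L[:,1]>-150),1].min()))
if __name__=='__main__':
    ecc(pts(snap('scene')),'scene');ecc(pts(snap('top')),'top')
E
python3 - <<'E'
from ang import *
D=np.load('v1.npz');ecc(D['A'],'scene');ecc(D['B'],'top');ecc(np.load('w1.npz')['W'],'wrist')
E
```

```text
scene 44 83 axis [ 2.  73.4] ecc [-5.4 71. ] off 7.8 angle from up towards +x deg -108
  pin [-21.6  95.8] 28 pin angle -46 y end -125
  pin [22.2 95.4] 29 pin angle 43 y end -125
top 100 113 axis [ 1.2 73.1] ecc [-6.7 70.6] off 8.3 angle from up towards +x deg -107
  pin [-22.3  95.2] 44 pin angle -47 y end -124
  pin [21.7 95.5] 44 pin angle 42 y end -124
wrist 192 153 axis [ 0.3 72.8] ecc [-6.8 70.5] off 7.5 angle from up towards +x deg -108
  pin [-22.1  94.6] 142 pin angle -46 y end -125
  pin [21.8 94.4] 152 pin angle 45 y end -125
```

Call:
servo_tool:
  plan:
    - [0.087,0.0933,0,0,0,0,0]
    - [0.087,0.0933,0,0,0,0,0]
    - [0,0,0,0,0,0,0]
    - [0,0,-0.15,0,0,0,0]
    - [0,0,-0.15,0,0,0,0]
    - [0,0,-0.143,0,0,0,0]
    - [0,0,-0.0167,0,0,0,0]
    - [0,0,-0.0167,0,0,0,0]
    - [0,0,-0.0167,0,0,0,0]
    - [0,0,-0.0167,0,0,0,0]
    - [0,0,-0.0167,0,0,0,0]
    - [0,0,0,0,0,0,0]

```text
clock: 3.65
position: [492.8, 217.6, 265.7]
ee_rot: [1.0, 0.012, 0.001, -0.001]
contact_force: [1.3, 1.8, 2.7]
gripper_width: -0.3
grasp_force: 1.3
```

Call:
servo_tool:
  plan:
    - [0,0,-0.016,0,0,0,0]
    - [0,0,-0.016,0,0,0,0]
    - [0,0,-0.016,0,0,0,0]
    - [0,0,-0.016,0,0,0,0]
    - [0,0,-0.016,0,0,0,0]
    - [0,0,-0.016,0,0,0,0]
    - [0,0,-0.015,0,0,0,0]
    - [0,0,0,0,0,0,0]

```text
clock: 4.65
position: [492.4, 217.2, 231.8]
ee_rot: [1.0, 0.012, 0.0, 0.0]
contact_force: [1.6, 1.6, 3.2]
gripper_width: 0.2
grasp_force: 1.8
```

Run:
```python
from h import *
s=arm.read_state();print(np.round(s['position'],1),np.round(s['contact_force'],1))
d=snap('scene');cv2.imwrite('pics/d1.png',cv2.resize(np.ascontiguousarray(d['image'][170:240,230:320,::-1]),(720,560),interpolation=2))
```

```text
[492.4 217.2 231.8] [1.6 1.6 3.2]
```

View pics/d1.png

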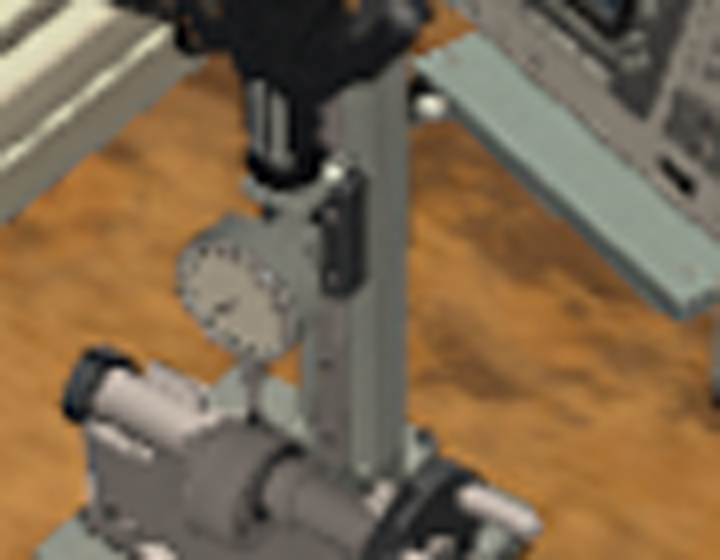

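The crop shows the fingers on the pad at (285,160) and the plunger standing on the eccentric at (255,410). Now let go and move over the pin on the -x side.

Call:
servo_tool:
  plan:
    - [0,0,0.03,0,0,0,0]
    - [0,0,0.12,0,0,0,0]
    - [-0.0475,-0.123,0,0,0,0,0]
    - [-0.0475,-0.123,0,0,0,0,0]
    - [-0.0475,-0.123,0,0,0,0,0]
    - [0,0,0,0,0,0,0]
    - [0,0,-0.13,0,0,0,0]
    - [0,0,-0.13,0,0,0,0]
    - [0,0,-0.13,0,0,0,0]
    - [0,0,-0.13,0,0,0,0]
    - [0,0,0,0,0,0,0]
    - [0,0,0,0,0,0,0]

```text
clock: 6.2
position: [450.2, 107.0, 122.1]
ee_rot: [1.0, 0.012, 0.001, -0.0]
contact_force: [0.4, -0.0, 1.0]
gripper_width: -0.1
grasp_force: 0.0
```

```bash
cat > arc.py <<'E'
from ang import *
from scipy.spatial.transform import Rotation as R
def tcp(th,t,o,gap=0,y=-110):
    "pin angle th from up to +x, tilt t (deg), lateral offset o, gap above pin -> world TCP"
    a,t=np.radians(th),np.radians(t);d=np.array([-np.sin(t),-np.cos(t)]);n=np.array([np.cos(t),-np.sin(t)])
    x,z=31*np.array([np.sin(a),np.cos(a)])+[0,72]-(6+gap)*d+o*n
    return np.array([O[0]+x*c-y*s_,O[1]+x*s_+y*c,z])
def rows(way,p0,t0):
    "way: list of (th,t,o,gap); rows as shares"
    for w in way:
        p=tcp(*w);t=w[1];d=(p-p0)/300;r=np.radians(t-t0)/2
        print([round(float(v),4) for v in d]+[0,round(float(r),4),0,0],end=', ');p0,t0=p,t
    print('\nend',np.round(p0,1))
E
python3 - <<'E'
from arc import *
s=arm.read_state();print(np.round(s['position'],1),np.round(s['contact_force'],1))
for n in('scene','top'):
    W=pts(snap(n));ecc(W,n);L=loc(W);m=(abs(L[:,0]-26)<13)&(abs(L[:,1])<13)&(L[:,2]>200)&(L[:,2]<290);print('pad z',np.round(np.percentile(L[m,2],[10,50,90]),1))
N=12
print(tcp(-46,0,0,3))
rows([(-46,0,0,3)]+[(-46-72*k/N,-20*k/N,-4*k/N,0) for k in range(N+1)],s['position'],0)
E
```

```text
[450.2 107.  122.1] [ 0.4 -0.   1. ]
scene 48 86 axis [ 3.  73.7] ecc [-6.1 71.1] off 9.4 angle from up towards +x deg -106
  pin [-22.4  94.5] 32 pin angle -51 y end -124
  pin [22.1 94.8] 22 pin angle 42 y end -127
pad z [213.4 231.  233.7]
top 41 4 axis [-0.8 73.4] ecc [-5.4 70.9] off 5.2 angle from up towards +x deg -118
pad z [229.3 232.3 234.9]
[449.39466243 106.48800994 102.53440948]
[-0.0028, -0.0016, -0.0652, 0, 0.0, 0, 0], [0.0, 0.0, -0.01, 0, 0.0, 0, 0], [-0.0088, -0.0002, -0.0082, 0, -0.0145, 0, 0], [-0.0079, -0.0002, -0.009, 0, -0.0145, 0, 0], [-0.0069, -0.0002, -0.0097, 0, -0.0145, 0, 0], [-0.0059, -0.0001, -0.0102, 0, -0.0145, 0, 0], [-0.0048, -0.0001, -0.0107, 0, -0.0145, 0, 0], [-0.0037, -0.0001, -0.0111, 0, -0.0145, 0, 0], [-0.0026, -0.0001, -0.0113, 0, -0.0145, 0, 0], [-0.0014, -0.0, -0.0114, 0, -0.0145, 0, 0], [-0.0003, -0.0, -0.0114, 0, -0.0145, 0, 0], [0.0009, 0.0, -0.0113, 0, -0.0145, 0, 0], [0.002, 0.0, -0.0111, 0, -0.0145, 0, 0], [0.0031, 0.0001, -0.0107, 0, -0.0145, 0, 0], 
end [438.5 106.2  61.7]
```

Call:
servo_tool:
  plan:
    - [-0.003,-0.002,-0.065,0,0,0,0]
    - [0,0,-0.01,0,0,0,0]
    - [0,0,0,0,0,0,0]
    - [-0.009,0,-0.008,0,-0.0145,0,0]
    - [-0.008,0,-0.009,0,-0.0145,0,0]
    - [-0.007,0,-0.0097,0,-0.0145,0,0]
    - [-0.006,0,-0.0102,0,-0.0145,0,0]

```text
clock: 7.18
position: [440.5, 106.4, 89.0]
ee_rot: [0.998, 0.012, 0.06, -0.0]
contact_force: [-1.6, -1.0, 5.1]
gripper_width: 0.1
grasp_force: 2.2
```

Call:
servo_tool:
  plan:
    - [-0.0048,0,-0.0107,0,-0.0145,0,0]
    - [-0.0037,0,-0.0111,0,-0.0145,0,0]
    - [-0.0026,0,-0.0113,0,-0.0145,0,0]
    - [-0.0014,0,-0.0114,0,-0.0145,0,0]
    - [0,0,-0.0114,0,-0.0145,0,0]
    - [0.0009,0,-0.0113,0,-0.0145,0,0]
    - [0.002,0,-0.0111,0,-0.0145,0,0]
    - [0.003,0,-0.0107,0,-0.0145,0,0]
    - [0,0,0,0,0,0,0]

```text
clock: 8.3
position: [451.4, 108.5, 88.0]
ee_rot: [0.987, 0.01, 0.157, 0.005]
contact_force: [0.3, -0.2, 0.6]
gripper_width: -0.2
grasp_force: 0.0
```

Run:
```python
from arc import *
s=arm.read_state();print(np.round(s['position'],1),np.round(s['contact_force'],1))
d=snap('scene');ecc(pts(d),'scene')
cv2.imwrite('pics/d2.png',cv2.resize(np.ascontiguousarray(d['image'][185:265,220:320,::-1]),(700,560),interpolation=2))
```

```text
[451.4 108.5  88. ] [ 0.3 -0.2  0.6]
scene 8 58 axis [ 0 72] ecc [-1.8 65.7] off 6.5 angle from up towards +x deg -164
```

View pics/d2.png

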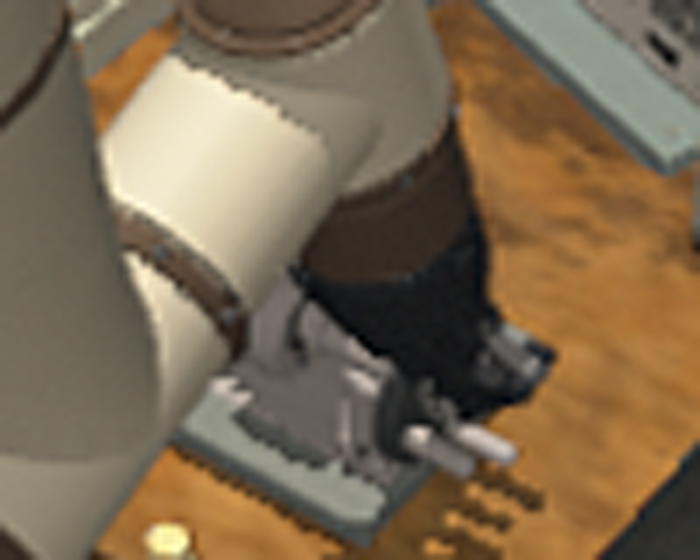

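The crop shows the gripper tilted with its fingertip at (520,350), above the pins at (440,450) and (490,440). The tip stopped short of its command, so check the joints.

Run:
```python
from arc import *
s=arm.read_state();print(np.round(s['joints'],3),np.round(s['joint_efforts'],1),np.round(s['position'],1))
W=pts(snap('scene'));L=loc(W)
m=(L[:,1]<-92)&(L[:,1]>-126)&(np.hypot(L[:,0],L[:,2]-72)<60)&(L[:,2]>40);q=L[m]
H=np.zeros((14,26),int)
for x,y,z in q:
    i=int((110-z)//5);j=int((x+62)//5)
    if 0<=i<14 and 0<=j<26:H[i,j]+=1
print('cols x from -62 step5; rows z from 110 down');print(H)
```

```text
[ 0.469  0.16  -1.067  1.162 -0.161 -0.014] [ -0.1 -20.   11.4   0.8  -0.   -0. ] [451.  108.4  87.6]
cols x from -62 step5; rows z from 110 down
[[ 0  0  0  0  2  1  0  0  0  0  0  0  0  0  0  0  0  0  0  0  0  0  0  0
   0  0]
 [ 0  0  0  0  0  4  2  0  0  0  0  0  0  0  0  0  0  0  0  0  0  0  0  0
   0  0]
 [ 0  0  0  0  0  2  3  0  0  0  0  0  0  0  0  0  0  0  0  0  0  0  0  0
   0  0]
 [ 0  0  0  0  0  0  2  0  0  0  0  0  0  0  0  0  0  0  0  0  0  0  0  0
   0  0]
 [ 0  0  0  0  0  0  2  0  0  0  0  0  0  0  0  0  0  0  0  0  0  0  0  0
   0  0]
 [ 0  0  0  0  0  0  0  0  0  0  0  0  0  0  0  0  0  0  0  0  0  0  0  0
   0  0]
 [ 0  0  0  0  0  2  2  0  0  0  0  0  0  0  0  0  0  0  1  0  0  0  0  0
   0  0]
 [ 0  0  0  0  3 13  8  2  0  0  0  0  0  0  0  0  0  0  0  0  0  0  0  0
   0  0]
 [ 0  0  0  0  2  3  1  0  0  0  0  0  0  0  0  0  0  0  0  0  0  0  0  0
   0  0]
 [ 0  0  0  0  0  1  0  0  0  0  0  0  0  0  0  0  0  0  0  0  0  0  0  0
   0  0]
 [ 0  0  0  0  0  0  0  0  0  0  0  0  0  0  0  0  0  0  0  0  0  0  0  0
   0  0]
 [ 0  0  0  0  0  0  0  0  0  0  0  0  2  1  0  0  0  0  0  0  0  0  0  0
   0  0]
 [ 0  0  0  0  0  0  0  0  0  0  0  2 10  5  0  0  0  0  0  0  0  0  0  0
   0  0]
 [ 0  0  0  0  0  0  0  0  0  0  0  0  8  0  0  0  0  0  0  0  0  0  0  0
   0  0]]
```

Joints 3 and 5 are at their limits, so leaning towards the robot is not possible this low. I'll back off, straighten up and press vertically.

Call:
servo_tool:
  plan:
    - [-0.032,0,0.095,0,0,0,0]
    - [-0.032,0,0.095,0,0.0527,0,0]
    - [0,0,0.03,0,0.0527,0,0]
    - [0,0,0,0,0.0527,0,0]
    - [0,0,0,0,0,0,0]
    - [0,0,0,0,0,0,0]

```text
clock: 9.15
position: [462.7, 89.7, 134.0]
ee_rot: [0.998, 0.004, 0.059, 0.027]
contact_force: [-0.4, -0.3, -0.5]
gripper_width: -0.2
grasp_force: 0.0
```

```bash
cat > pins.py <<'E'
from arc import *
def pins(W,tag):
    "shaft rotation from flange pins: 4-fold pattern fit"
    L=loc(W);q=L[(L[:,1]<-95)&(L[:,1]>-124)&(np.hypot(L[:,0],L[:,2]-72)<39)&(L[:,2]>30)]
    if len(q)<10: print(tag,'few');return
    def res(a):
        k=np.radians(a+90*np.arange(4));C=np.c_[31*np.sin(k),72+31*np.cos(k)]
        return abs(np.hypot(q[:,None,0]-C[:,0],q[:,None,2]-C[:,1])-6).min(1)
    g=np.arange(0,90,1.);v=[np.minimum(res(a),6).mean() for a in g];i=int(np.argmin(v));print(tag,len(q),'pins at',g[i],'+k*90, resid',round(v[i],2))
E
python3 - <<'E'
from pins import *
s=arm.read_state();print(np.round(s['position'],1),np.round(s['ee_rot'],3),np.round(s['joints'],2))
D=np.load('v1.npz');pins(D['A'],'start s');pins(D['B'],'start t')
for n in('scene','top'):
    W=pts(snap(n));ecc(W,n);pins(W,n)
W=pts(snap('wrist'),arm.read_state());ecc(W,'wr');pins(W,'wr')
E
```

```text
[462.7  89.7 134. ] [0.998 0.004 0.059 0.027] [ 0.61  0.18 -0.63  0.17 -0.7   0.84]
start s 125 pins at 44.0 +k*90, resid 1.5
start t 145 pins at 45.0 +k*90, resid 1.53
scene 52 92 axis [ 2.  73.6] ecc [-1.2 66.7] off 7.6 angle from up towards +x deg -154
  pin [30.1 78. ] 18 pin angle 81 y end -124
scene 111 pins at 82.0 +k*90, resid 1.53
top 87 88 axis [-0.6 73.2] ecc [-1.9 66.8] off 6.5 angle from up towards +x deg -168
  pin [30.5 76.2] 37 pin angle 84 y end -122
top 40 pins at 83.0 +k*90, resid 1.36
wr 1678 2611 axis [ 0.5 72.8] ecc [-2. 66.] off 7.2 angle from up towards +x deg -160
  pin [-30.5  69. ] 411 pin angle -97 y end -87
  pin [31.1 76.2] 774 pin angle 84 y end -123
wr 2878 pins at 83.0 +k*90, resid 0.68
```

Run:
```python
from pins import *
s=arm.read_state()
r=(R.from_quat([1,.012,0,0])*R.from_quat(s['ee_rot']).inv()).as_rotvec();print('rot share',np.round(r/2,4))
p=tcp(-97,0,-3,45);print(np.round((p-s['position'])/300,4),p)
N=5
rows([(-97,0,-3,45)]+[(-97,0,-3,3),(-97,0,-3,0)]+[(-97-21*k/N,0,-3-2.5*k/N,0) for k in range(1,N+1)],s['position'],0)
```

```text
rot share [0.0264 0.0592 0.0082]
[-0.0817  0.0553 -0.0502] [437.92868927 106.20778759 119.22205035]
[-0.0817, 0.0553, -0.0502, 0, 0.0, 0, 0], [0.0, 0.0, -0.14, 0, 0.0, 0, 0], [0.0, 0.0, -0.01, 0, 0.0, 0, 0], [-0.0005, -0.0, -0.0075, 0, 0.0, 0, 0], [0.0001, 0.0, -0.0074, 0, 0.0, 0, 0], [0.0006, 0.0, -0.0072, 0, 0.0, 0, 0], [0.0011, 0.0, -0.007, 0, 0.0, 0, 0], [0.0016, 0.0, -0.0068, 0, 0.0, 0, 0], 
end [438.8 106.2  63.4]
```

Call:
servo_tool:
  plan:
    - [-0.03,0.02,0.02,0.009,0.02,0.003,0]
    - [-0.03,0.02,0,0.009,0.02,0.003,0]
    - [-0.022,0.015,-0.02,0.009,0.02,0.002,0]
    - [0,0,0,0,0,0,0]

```text
clock: 9.8
position: [438.8, 106.6, 134.6]
ee_rot: [1.0, 0.011, -0.0, -0.001]
contact_force: [-0.1, 0.3, -0.5]
gripper_width: 0.1
grasp_force: 0.0
```

Call:
servo_tool:
  plan:
    - [0,0,-0.08,0,0,0,0]
    - [0,0,-0.08,0,0,0,0]
    - [0,0,-0.03,0,0,0,0]
    - [0,0,-0.01,0,0,0,0]
    - [0,0,-0.0075,0,0,0,0]
    - [0,0,-0.0074,0,0,0,0]
    - [0.0006,0,-0.0072,0,0,0,0]
    - [0.001,0,-0.007,0,0,0,0]
    - [0.0016,0,-0.0068,0,0,0,0]
    - [0,0,0,0,0,0,0]

```text
clock: 11.05
position: [440.4, 107.2, 64.1]
ee_rot: [1.0, 0.012, -0.0, -0.001]
contact_force: [-1.4, -0.3, 2.1]
gripper_width: -0.3
grasp_force: 0.9
```

```bash
cat > chk.py <<'E'
from pins import *
s=arm.read_state();print(np.round(s['clock'],1),np.round(s['position'],1),np.round(s['contact_force'],1),np.round(s['joints'],2))
for n in('scene','top'):
    W=pts(snap(n));ecc(W,n);pins(W,n)
s=arm.read_state();W=pts(snap('wrist'),s);ecc(W,'wr');pins(W,'wr')
E
python3 chk.py
```

```text
11.0 [440.4 107.2  64.1] [-1.4 -0.3  2.1] [ 0.6   0.31 -0.62 -0.   -0.64  1.  ]
scene 28 90 axis [ 1.6 73.8] ecc [ 0.6 66.2] off 7.6 angle from up towards +x deg -172
  pin [-37.4  92.3] 7 pin angle -65 y end -138
scene 40 pins at 64.0 +k*90, resid 3.23
top 60 63 axis [-0.  73.7] ecc [ 0.9 66.2] off 7.6 angle from up towards +x deg 173
top few
wr 2730 2744 axis [ 0.2 72.6] ecc [ 0.1 64.9] off 7.7 angle from up towards +x deg -179
  pin [-15.4 110.7] 2121 pin angle -22 y end -140
  pin [29.4 96.4] 2280 pin angle 51 y end -124
wr 6649 pins at 64.0 +k*90, resid 0.72
```

Call:
servo_tool:
  plan:
    - [0,0,0.03,0,0,0,0]
    - [0,0,0.12,0,0,0,0]
    - [0,0,0.11,0,0,0,0]
    - [0.1,0,0,0,0,0,0]
    - [0.1,0,0,0,0,0,0]
    - [0,0,0,0,0,0,0]
    - [0,0,0,0,0,0,0]

```text
clock: 12.08
position: [499.4, 106.8, 141.9]
ee_rot: [1.0, 0.011, -0.001, -0.001]
contact_force: [-0.7, 0.7, 0.5]
gripper_width: -0.5
grasp_force: 0.0
```

Run:
```python
from pins import *
s=arm.read_state();print(np.round(s['position'],1))
W=pts(snap('wrist'),s);ecc(W,'wr');pins(W,'wr')
W=pts(snap('scene'));ecc(W,'s')
def seq(a,b,N):return [(a+(b-a)*k/N,20*k/N,4*k/N,0) for k in range(N+1)]
rows([(64,0,0,3)]+seq(64,132,12),s['position'],0)
rows([(42,0,0,3)]+seq(42,132,16),tcp(42,0,0,40),0)
```

```text
[499.4 106.8 141.9]
wr 925 1763 axis [ 0.  72.7] ecc [-0.  65.5] off 7.3 angle from up towards +x deg -180
  pin [31.4 95.6] 756 pin angle 54 y end -124
wr 813 pins at 63.0 +k*90, resid 0.51
s 47 89 axis [ 0.5 73. ] ecc [ 0.5 65.2] off 7.8 angle from up towards +x deg 180
  pin [-13.3 101.4] 30 pin angle -26 y end -124
  pin [22.4 95.2] 30 pin angle 45 y end -123
[0.0003, 0.003, -0.1578, 0, 0.0, 0, 0], [0.0, 0.0, -0.01, 0, 0.0, 0, 0], [0.0057, 0.0001, -0.0094, 0, 0.0145, 0, 0], [0.0048, 0.0001, -0.0099, 0, 0.0145, 0, 0], [0.0038, 0.0001, -0.0102, 0, 0.0145, 0, 0], [0.0028, 0.0001, -0.0104, 0, 0.0145, 0, 0], [0.0017, 0.0, -0.0106, 0, 0.0145, 0, 0], [0.0007, 0.0, -0.0106, 0, 0.0145, 0, 0], [-0.0003, -0.0, -0.0106, 0, 0.0145, 0, 0], [-0.0013, -0.0, -0.0104, 0, 0.0145, 0, 0], [-0.0023, -0.0001, -0.0101, 0, 0.0145, 0, 0], [-0.0032, -0.0001, -0.0098, 0, 0.0145, 0, 0], [-0.0041, -0.0001, -0.0094, 0, 0.0145, 0, 0], [-0.005, -0.0001, -0.0088, 0, 0.0145, 0, 0], 
end [500.5 107.7  55.5]
[0.0, 0.0, -0.1233, 0, 0.0, 0, 0], [0.0, 0.0, -0.01, 0, 0.0, 0, 0], [0.0085, 0.0002, -0.0072, 0, 0.0109, 0, 0], [0.0077, 0.0002, -0.0079, 0, 0.0109, 0, 0], [0.0069, 0.0002, -0.0085, 0, 0.0109, 0, 0], [0.0061, 0.0001, -0.0091, 0, 0.0109, 0, 0], [0.0052, 0.0001, -0.0096, 0, 0.0109, 0, 0], [0.0042, 0.0001, -0.0099, 0, 0.0109, 0, 0], [0.0033, 0.0001, -0.0102, 0, 0.0109, 0, 0], [0.0023, 0.0001, -0.0104, 0, 0.0109, 0, 0], [0.0013, 0.0, -0.0105, 0, 0.0109, 0, 0], [0.0002, 0.0, -0.0105, 0, 0.0109, 0, 0], [-0.0008, -0.0, -0.0104, 0, 0.0109, 0, 0], [-0.0017, -0.0, -0.0102, 0, 0.0109, 0, 0], [-0.0027, -0.0001, -0.0099, 0, 0.0109, 0, 0], [-0.0036, -0.0001, -0.0096, 0, 0.0109, 0, 0], [-0.0045, -0.0001, -0.0091, 0, 0.0109, 0, 0], [-0.0053, -0.0001, -0.0085, 0, 0.0109, 0, 0], 
end [500.5 107.7  55.5]
```

Low spot confirmed (180°). Now the first press on the +x side, in two halves.

Call:
servo_tool:
  plan:
    - [0,0.003,-0.08,0,0,0,0]
    - [0,0,-0.078,0,0,0,0]
    - [0,0,-0.01,0,0,0,0]
    - [0.0057,0,-0.0094,0,0.0145,0,0]
    - [0.0048,0,-0.0099,0,0.0145,0,0]
    - [0.0038,0,-0.0102,0,0.0145,0,0]
    - [0.0028,0,-0.0104,0,0.0145,0,0]
    - [0.0017,0,-0.0106,0,0.0145,0,0]
    - [0.0007,0,-0.0106,0,0.0145,0,0]

```text
clock: 13.3
position: [506.9, 108.2, 73.5]
ee_rot: [0.996, 0.012, -0.087, -0.003]
contact_force: [2.3, -0.4, 3.8]
gripper_width: 0.3
grasp_force: 2.0
```

Call:
servo_tool:
  plan:
    - [-0.0003,0,-0.0106,0,0.0145,0,0]
    - [-0.0013,0,-0.0104,0,0.0145,0,0]
    - [-0.0023,0,-0.0101,0,0.0145,0,0]
    - [-0.0032,0,-0.0098,0,0.0145,0,0]
    - [-0.0041,0,-0.0094,0,0.0145,0,0]
    - [-0.005,0,-0.0088,0,0.0145,0,0]
    - [0,0,0,0,0,0,0]

```text
clock: 14.18
position: [501.6, 108.0, 55.2]
ee_rot: [0.985, 0.011, -0.174, -0.003]
contact_force: [4.1, -0.8, 2.4]
gripper_width: 0.1
grasp_force: 1.9
```

```bash
python3 chk.py
```

```text
14.2 [501.6 108.   55.2] [ 4.1 -0.8  2.4] [ 0.44  0.56 -0.19 -0.16 -1.15  1.25]
scene 52 99 axis [ 1.5 73.6] ecc [-4.1 71.4] off 6.0 angle from up towards +x deg -111
  pin [-25.   90.9] 30 pin angle -57 y end -125
  pin [19.3 95.6] 36 pin angle 39 y end -125
scene 167 pins at 39.0 +k*90, resid 2.58
top 57 94 axis [ 2.  74.9] ecc [-5.4 71.1] off 8.3 angle from up towards +x deg -118
top few
wr 205 3943 axis [-4.1 83.7] ecc [-5.4 70.7] off 13.1 angle from up towards +x deg -174
  pin [19.7 94.9] 327 pin angle 65 y end -113
wr 314 pins at 38.0 +k*90, resid 0.63
```

Call:
servo_tool:
  plan:
    - [0.03,0,0.083,0,0,0,0]
    - [0.03,0,0.083,0,0,0,0]
    - [0.03,0,0.083,0,0,0,0]
    - [-0.03,0,0,0,-0.0436,0,0]
    - [-0.03,0,0,0,-0.0436,0,0]
    - [-0.03,0,0,0,-0.0436,0,0]
    - [-0.033,0,0,0,-0.0436,0,0]
    - [0,0,0,0,0,0,0]
    - [0,0,0,0,0,0,0]

```text
clock: 15.45
position: [490.8, 108.1, 130.1]
ee_rot: [1.0, 0.012, -0.001, -0.001]
contact_force: [0.2, -0.4, -0.0]
gripper_width: 0.2
grasp_force: 0.0
```

```bash
python3 chk.py
python3 - <<'E'
from pins import *
s=arm.read_state();print(np.round((tcp(39,0,0,3)-s['position'])/300,4),s['ee_rot'])
E
```

```text
15.4 [490.8 108.1 130.1] [ 0.2 -0.4 -0. ] [ 0.54  0.28 -0.43 -0.   -0.86  1.06]
scene 53 92 axis [ 0.2 73.1] ecc [-4.6 70.5] off 5.5 angle from up towards +x deg -119
  pin [-24.6  91.9] 29 pin angle -53 y end -123
  pin [ 14.8 105.1] 30 pin angle 25 y end -124
scene 121 pins at 38.0 +k*90, resid 1.28
top 0 0 axis [ 0 72] ecc [ 0. 72.] off 0.0 angle from up towards +x deg 0
  pin [-24.9  92.4] 39 pin angle -51 y end -123
top 39 pins at 39.0 +k*90, resid 1.14
wr 1175 2531 axis [ 0.2 72.8] ecc [-6.  69.6] off 7.0 angle from up towards +x deg -117
  pin [19.5 96.7] 833 pin angle 39 y end -124
wr 1541 pins at 38.0 +k*90, resid 0.6
[-0.002  -0.0021 -0.0831] [ 9.99935588e-01  1.12742865e-02 -3.79062122e-04 -1.25134038e-03]
```

Run:
```python
from pins import *
s=arm.read_state();N=16
rows([(38,0,0,3)]+[(38+94*k/N,20*k/N,4*k/N,0) for k in range(N+1)],s['position'],0)
```

```text
[-0.0034, -0.0021, -0.082, 0, 0.0, 0, 0], [0.0, 0.0, -0.01, 0, 0.0, 0, 0], [0.0093, 0.0002, -0.007, 0, 0.0109, 0, 0], [0.0085, 0.0002, -0.0078, 0, 0.0109, 0, 0], [0.0077, 0.0002, -0.0085, 0, 0.0109, 0, 0], [0.0068, 0.0002, -0.0092, 0, 0.0109, 0, 0], [0.0058, 0.0001, -0.0098, 0, 0.0109, 0, 0], [0.0048, 0.0001, -0.0102, 0, 0.0109, 0, 0], [0.0038, 0.0001, -0.0106, 0, 0.0109, 0, 0], [0.0027, 0.0001, -0.0108, 0, 0.0109, 0, 0], [0.0016, 0.0, -0.011, 0, 0.0109, 0, 0], [0.0005, 0.0, -0.011, 0, 0.0109, 0, 0], [-0.0006, -0.0, -0.0109, 0, 0.0109, 0, 0], [-0.0017, -0.0, -0.0107, 0, 0.0109, 0, 0], [-0.0027, -0.0001, -0.0104, 0, 0.0109, 0, 0], [-0.0037, -0.0001, -0.01, 0, 0.0109, 0, 0], [-0.0047, -0.0001, -0.0095, 0, 0.0109, 0, 0], [-0.0056, -0.0001, -0.0089, 0, 0.0109, 0, 0], 
end [500.5 107.7  55.5]
```

Call:
servo_tool:
  plan:
    - [-0.0034,-0.002,-0.05,0,0,0,0]
    - [0,0,-0.032,0,0,0,0]
    - [0,0,-0.01,0,0,0,0]
    - [0.0093,0,-0.007,0,0.0109,0,0]
    - [0.0085,0,-0.0078,0,0.0109,0,0]
    - [0.0077,0,-0.0085,0,0.0109,0,0]
    - [0.0068,0,-0.0092,0,0.0109,0,0]
    - [0.0058,0,-0.0098,0,0.0109,0,0]

```text
clock: 16.6
position: [502.7, 107.6, 90.4]
ee_rot: [0.998, 0.012, -0.054, -0.002]
contact_force: [-0.3, -0.3, 4.7]
gripper_width: 0.2
grasp_force: 2.4
```

Call:
servo_tool:
  plan:
    - [0.0048,0,-0.0102,0,0.0109,0,0]
    - [0.0038,0,-0.0106,0,0.0109,0,0]
    - [0.0027,0,-0.0108,0,0.0109,0,0]
    - [0.0016,0,-0.011,0,0.0109,0,0]
    - [0.0005,0,-0.011,0,0.0109,0,0]
    - [-0.0006,0,-0.0109,0,0.0109,0,0]
    - [-0.0017,0,-0.0107,0,0.0109,0,0]
    - [-0.0027,0,-0.0104,0,0.0109,0,0]
    - [-0.0037,0,-0.01,0,0.0109,0,0]
    - [-0.0047,0,-0.0095,0,0.0109,0,0]
    - [-0.0056,0,-0.0089,0,0.0109,0,0]
    - [0,0,0,0,0,0,0]

```text
clock: 18.1
position: [503.8, 107.5, 56.2]
ee_rot: [0.985, 0.012, -0.17, -0.004]
contact_force: [5.0, -1.9, 2.2]
gripper_width: -0.2
grasp_force: 2.6
```

Call:
servo_tool:
  plan:
    - [0.03,0,0.083,0,0,0,0]
    - [0.03,0,0.083,0,0,0,0]
    - [0.03,0,0.083,0,0,0,0]
    - [-0.03,0,0,0,-0.0436,0,0]
    - [-0.03,0,0,0,-0.0436,0,0]
    - [-0.03,0,0,0,-0.0436,0,0]
    - [-0.033,0,0,0,-0.0436,0,0]
    - [0,0,0,0,0,0,0]
    - [0,0,0,0,0,0,0]

```text
clock: 19.23
position: [490.9, 107.8, 130.6]
ee_rot: [1.0, 0.012, 0.0, -0.002]
contact_force: [0.1, 0.5, -0.6]
gripper_width: 0.1
grasp_force: 0.0
```

```bash
python3 chk.py
```

```text
19.2 [490.9 107.8 130.6] [ 0.1  0.5 -0.6] [ 0.54  0.28 -0.43 -0.   -0.86  1.06]
scene 54 98 axis [ 0.7 73. ] ecc [-2.1 78.6] off 6.2 angle from up towards +x deg -27
  pin [-26.1  90.7] 26 pin angle -57 y end -125
  pin [17.9 98.1] 29 pin angle 35 y end -124
scene 120 pins at 35.0 +k*90, resid 1.43
top 0 0 axis [ 0 72] ecc [ 0. 72.] off 0.0 angle from up towards +x deg 0
  pin [-25.1  91.1] 35 pin angle -53 y end -123
top 34 pins at 38.0 +k*90, resid 1.22
wr 1162 2940 axis [ 0.3 72.7] ecc [-2.6 78.2] off 6.3 angle from up towards +x deg -28
  pin [18.  97.7] 771 pin angle 35 y end -124
wr 1530 pins at 35.0 +k*90, resid 0.6
```

Run:
```python
from pins import *
s=arm.read_state();N=6
rows([(35,0,0,3)]+[(35+29*k/N,0,2.5*k/N,0) for k in range(N+1)],s['position'],0)
```

```text
[-0.0055, -0.0006, -0.0797, 0, 0.0, 0, 0], [0.0, 0.0, -0.01, 0, 0.0, 0, 0], [0.0083, 0.0002, -0.0053, 0, 0.0, 0, 0], [0.0078, 0.0002, -0.0059, 0, 0.0, 0, 0], [0.0073, 0.0002, -0.0064, 0, 0.0, 0, 0], [0.0068, 0.0002, -0.0069, 0, 0.0, 0, 0], [0.0062, 0.0002, -0.0073, 0, 0.0, 0, 0], [0.0055, 0.0001, -0.0077, 0, 0.0, 0, 0], 
end [502.  107.8  91.6]
```

Call:
servo_tool:
  plan:
    - [-0.005,0,-0.05,0,0,0,0]
    - [0,0,-0.03,0,0,0,0]
    - [0,0,-0.01,0,0,0,0]
    - [0.0083,0,-0.0053,0,0,0,0]
    - [0.0078,0,-0.0059,0,0,0,0]
    - [0.0073,0,-0.0064,0,0,0,0]
    - [0.0068,0,-0.0069,0,0,0,0]
    - [0.0062,0,-0.0073,0,0,0,0]
    - [0.0055,0,-0.0077,0,0,0,0]
    - [0,0,0,0,0,0,0]
    - [0,0,0,0,0,0,0]

```text
clock: 20.75
position: [501.6, 107.6, 91.7]
ee_rot: [1.0, 0.012, 0.001, -0.002]
contact_force: [1.2, -0.7, 1.6]
gripper_width: -0.4
grasp_force: 0.5
```

```bash
python3 chk.py
```

```text
20.8 [501.6 107.6  91.7] [ 1.2 -0.7  1.6] [ 0.53  0.35 -0.45 -0.   -0.77  1.07]
scene 51 103 axis [ 0.4 72.4] ecc [ 0.9 79.1] off 6.7 angle from up towards +x deg 4
  pin [-12.6 100.9] 29 pin angle -25 y end -124
  pin [18.3 99.2] 12 pin angle 34 y end -124
scene 125 pins at 64.0 +k*90, resid 1.74
top 0 0 axis [ 0 72] ecc [ 0. 72.] off 0.0 angle from up towards +x deg 0
  pin [-13.6 100.4] 40 pin angle -26 y end -123
top 71 pins at 65.0 +k*90, resid 1.32
wr 1738 4252 axis [ 0.1 72.5] ecc [ 0.8 78.7] off 6.2 angle from up towards +x deg 6
  pin [-12.7 111.5] 151 pin angle -18 y end -114
  pin [39.1 88.2] 128 pin angle 68 y end -124
wr 677 pins at 63.0 +k*90, resid 0.57
```

Call:
servo_tool:
  plan:
    - [0,0,0.03,0,0,0,0]
    - [0,0,0.15,0,0,0,0]
    - [0,0,0.2,0,0,0,0]
    - [0,0,0.2,0,0,0,0]
    - [0,0,0.2,0,0,0,0]
    - [-0.1,-0.12,0.1,0,0,0,0]
    - [-0.1,-0.12,0,0,0,0,0]
    - [-0.1,-0.12,0,0,0,0,0]
    - [0,0,0,0,0,0,0]
    - [0,0,0,0,0,0,0]

```text
clock: 22.15
position: [410.9, -0.7, 356.1]
ee_rot: [1.0, 0.011, 0.0, -0.002]
contact_force: [0.5, -0.1, -0.9]
gripper_width: -0.8
grasp_force: 0.0
```

```bash
python3 chk.py
python3 - <<'E'
from pins import *
d=snap('scene');cv2.imwrite('pics/d3.png',cv2.resize(np.ascontiguousarray(d['image'][165:275,215:355,::-1]),(700,550),interpolation=2))
L=loc(pts(d));m=(abs(L[:,0]-26)<13)&(abs(L[:,1])<13)&(L[:,2]>200)&(L[:,2]<290);print('pad z',np.round(np.percentile(L[m,2],[10,50,90]),1))
E
```

```text
22.2 [410.9  -0.7 356.1] [ 0.5 -0.1 -0.9] [ 0.4  -0.07 -0.23 -0.   -1.4   1.2 ]
scene 51 104 axis [ 1.8 73.2] ecc [ 1.3 78.8] off 5.6 angle from up towards +x deg -4
  pin [-16.  109.3] 29 pin angle -26 y end -123
  pin [22.1 93.1] 28 pin angle 46 y end -123
scene 128 pins at 64.0 +k*90, resid 1.51
top 84 74 axis [ 1.1 73.3] ecc [ 0.4 79.5] off 6.3 angle from up towards +x deg -6
  pin [25.1 96.4] 39 pin angle 46 y end -125
top 86 pins at 62.0 +k*90, resid 1.48
wr 314 829 axis [ 0.4 72.5] ecc [ 0.7 78.8] off 6.3 angle from up towards +x deg 3
  pin [-16.7 110.1] 181 pin angle -24 y end -124
  pin [28.2 96.3] 224 pin angle 49 y end -124
wr 858 pins at 63.0 +k*90, resid 0.75
pad z [212.8 230.7 233.6]
```

View pics/d3.png

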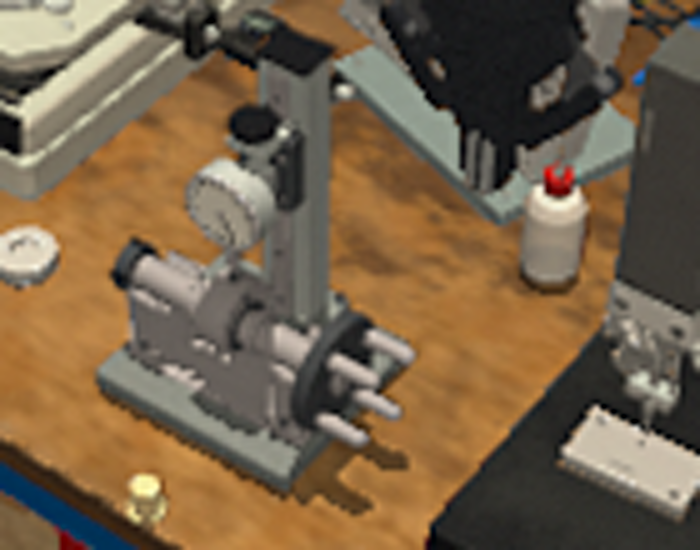

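The crop shows the shaft seated in both V-blocks, and the eccentric at (225,315) is up with the plunger on it. The head is still down, the bystanders are in place, and the arm is clear. The angle is within about 4° of the high spot.

```bash
python3 -c "
from bench import arm
print(arm.job_done())"
```

```text
the job is handed in; nothing more can be done
None
```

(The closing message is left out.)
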